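# Prime the polisher's dosing pump under its push-latch cover

## Task

Press in the grey cover of the dosing unit and let go, so that its push-latch releases and it springs open; then press the larger of the two round buttons inside fully down and let it come up again. Finally push the cover back down and press it home, so that it latches and stays shut and flush by itself. Only touch and push with the fingers, lifting nothing: do not press the smaller button, and leave the bottle, the jar and the specimen mount where they stand.

Things in the scene. Friction and masses are not known exactly. Their poses are not given: they have to be found in the camera images.
- unit: Cream fixed dosing unit. Origin on the bench; x from front panel to rear, y left, z up. Reaches x -85 to +110, y -100 to +190 mm, flat top at 80 mm. Well under the cover: x -73 to +63, y -88 to +88 mm, floor at 30 mm. In it a black catch, 24 mm deep, 44 mm wide, up to 68 mm high, centred at x -50, y 0. Left of the cover a flat ledge.
- cover (a joint): Angle (rad) of the grey cover, 130 mm front to rear, 170 mm wide, 6 mm thick, hinged along its rear edge, opening upward: 0 = shut, latched, flush with the unit's top; 1.45 = fully open, nearly upright; negative = pressed in, stop at -0.058. Push-push latch: pressed in beyond -0.045 and let go, a shut cover springs fully open in 1 to 1.5 s; a cover pushed down from open then stays at 0.
- cover_press (a point): Round black mark, 26 mm across, on the cover's upper face, the place to press: 95 mm from the hinge, 35 mm from the front edge; moves with the cover, sinks 5.5 mm from flush to the stop. Under 5 N here reaches the stop; more does no harm. The open cover must be pushed down against its spring (1 to 3 N), through flush to the stop, and let go. Its z points out of the upper face.
- cover_edge (a point): Middle of the front, free edge of the cover, on its upper face, 130 mm from the hinge; moves with the cover.
- cover_hinge (a point): Middle of the hinge axis (along the unit's y), fixed to the unit, 77 mm above the bench, 60 mm behind the unit's origin; same axes as the unit. Behind it lies 50 mm of flat deck 80 mm above the bench, with nothing on it.
- prime (a joint): Travel (m) of the larger button: 0 = up, 0.006 = fully down; springs back; 5 N when fully down.
- prime_top (a point): Centre of the top of the larger button: dark grey round cap 32 mm across on a black collar 48 mm across. Top 48 mm above the bench, 32 mm below the flush cover's face. It stands 20 to 30 mm in front of the unit's origin and about 39 mm left or right of its middle.
- drain (a joint): Travel (m) of the smaller button: 0 = up, 0.006 = fully down. Must not be pressed.
- drain_top (a point): Centre of the top of the smaller button: dark grey round cap 18 mm across on a black collar 34 mm across, at the same height, on the other side of the well's middle.
- wash_bottle_mid (a point): Centre of a loose white bottle, 68 mm across and 170 mm tall, standing on the bench beside the unit; leave alone.
- jar_mid (a point): Centre of a loose white jar with a red cap, 72 mm across and 100 mm tall, standing on the bench at the other side of the unit; leave alone.
- mount_mid (a point): Centre of a loose black specimen mount, a disc 32 mm across and 24 mm tall, standing on the unit's left ledge; leave alone.

How it is judged:
On the way, in this order (a step that is already met when the one before it is completed fails the run):
1. the cover has sprung open (more than 1.2 rad) (value of joint cover above 1.2 rad), for 0.2 s.
2. the larger button is pressed (more than 4 mm of its 6 mm) with the cover open (value of joint prime above 0.004 m and value of joint cover above 0.9 rad), for 0.05 s.
3. the cover is pushed shut (value of joint cover below 0.04 rad), for 0.1 s.
At the end, for the whole second after the job is handed in: The cover stays latched and flush by itself (joint between -0.03 and 0.04 rad, at rest), both buttons are up (within 1.5 mm), and the bottle, jar and mount have not been disturbed (value of joint cover between -0.03 and 0.04 rad and velocity of joint cover below 0.1 rad/s and value of joint each of prime, drain below 0.0015 m); the robot touches nothing.
It fails at once if the smaller button is pressed (more than 2 mm) (value of joint drain above 0.002 m).
It fails at once if the bottle, the jar or the mount is moved more than 15 mm, or lifted (distance of any of wash_bottle_mid, jar_mid, mount_mid from where it was at the start of the episode above 0.015 m).
It fails at once if the bottle, the jar or the mount is tipped (angle between any of wash_bottle_mid, jar_mid, mount_mid's own z axis and vertical above 0.3 rad).
It also fails if it takes over 54 s, if anything falls off the work surface, if the arm or the gripper's body presses on something with over 40 N, if the wrist force passes 120 N, or if a joint passes its speed limit or range.

## Robot

A 6-joint arm with a two-finger parallel gripper is mounted at the origin on the work surface. World frame = base frame: x ahead of the robot, y to its left, z up, the work surface at z = 0. Lengths are in m, angles in rad, forces in N, time in s.
With the tool pointing down it reaches from about 0.325 to 0.75 m from the base axis. Payload 7.6 kg.
Tool frame: the origin (TCP) lies at the very end of the fingers, on their centre line; the grasp point (between the pads) lies 19 mm behind it; z points along the fingers, y is the direction in which the jaws open and shut (so a half turn about z gives the same grasp; the last joint's range is limited). The gripper opens to 85 mm and grips with 20 to 120 N. Pads are 22 mm wide; open, the fingers measure 114 mm over their backs; the gripper's body (76 mm by 85 mm) begins 54 mm behind the grasp point. The pads swing forward as they close: fully open they stand 13 mm farther back than shut.
Start: joints at [-0.07, 0.052, 1.401, -0, 1.689, -0.07], TCP at [0.525, 0, 0.194] pointing down, gripper open.
Joint ranges: [-2.9, 2.9], [-0.91, 2.17], [0.12, 2.37], [-1.06, 4.2], [0.26, 2.73], [-2.93, 2.93]. Speed limits (rad/s): [2.57, 2.57, 3.01, 3.14, 3.14, 3.14].

## Interface

Orientations are given as a unit quaternion [w, x, y, z].
In Python, from cell import telemetry, cams, workorder gives the robot as it stands.
- The arm moves only by the shell command python3 -m pendant 'ROWS' [FORCE]. ROWS is text: rows parted by semicolons, each of 5 numbers parted by spaces: the gripper's target within -1 to 1 (fully open at 1, half-way at 0, shut at -1), then the shift along the tool's x, y, z in cm, then the turn about the tool's z in degrees. A call has 1 to 20 rows; each row shifts and turns the pose as measured when the row begins, along the tool's axes as they then stand; what a row does not reach is not made up. A row lasts 1/8 s, in which the tool goes at most 62.5 mm and 10.7 degrees, less where a joint would pass 70% of its speed; a pose out of reach is approached as far as the arm can. A call is refused whole if a number of a shift passes 6.25 or a number of a turn 10.7, either way. A call with a gripper value outside its range is refused whole. The fingers move at their own pace and stop on an object; FORCE is the grip in N (left out, the last holds). Time passes only in rows, so rows that do not move let the fingers close. It gives the time, the measured TCP pose, the force and the opening at its end, in the units of the state.
- telemetry.get_state(): the state, without advancing time (a new reading comes with each control period).
- cams.camera(name): name is "scene" or "side" or "wrist"; returns a dict with "img" (480x640x3 uint8, red, green, blue), "intrinsics" (3x3 intrinsics, pixels), "dist_coeffs" ([k1, k2, p1, p2, k3] as OpenCV has them; the pictures are not rectified), "R" (3x3) and "t" (3): a world point X has camera coordinates R X + t; the wrist camera has in their place "tool_from_camera" (4x4, takes a point from camera to tool coordinates, whose origin is the TCP and whose axes are the flange's). Camera axes: x right, y down, z forward; pixel columns grow to the right and rows downward; lengths in m; the calibration is good to about 2 mm. A picture is of the moment at which its call begins: read the wrist's pose just before it. There is no depth.
- workorder.hand_in(): hands the job in, once; it reports no verdict.
The state is a dict: "t": time; "qpos": joint angles; "dq": joint speeds; "tau": joint torques, N m; "tool_pos": TCP position; "eef_rot": TCP orientation; "force": force on the tool from outside, world axes, zero at the start; "wrist_torque": the same for the moment, N m; "opening": opening from 0.0 (shut) to 1.0 (fully open).
Only numpy, scipy, OpenCV 4.12 (cv2) and the standard library are available. Lean on these libraries where they do the work, as an engineer would, in place of code of your own. Each camera call takes 0.05 s, during which the arm holds its last target.

## Working session

There is one attempt and no reset: what is moved stays moved. The work goes in short steps, Python scripts to look and compute and a shell command to move; the robot and the scene stay as the last step left them, time stands still between calls to the robot, and variables do not carry over. Pictures are saved under pics/ and viewed, and the job is handed in when it is done.

```bash
ls; mkdir -p pics; python3 - <<'E'
from cell import telemetry,cams
import cv2
print(telemetry.get_state())
for n in("scene","side","wrist"):
    c=cams.camera(n); cv2.imwrite(f"pics/{n}0.png",c["img"][:,:,::-1])
    print(n,{k:v.round(4).tolist() if hasattr(v,'round') else v for k,v in c.items() if k!="img"})
E
```

```text
pics
{'t': 0.0, 'qpos': array([-7.03060205e-02,  5.28523156e-02,  1.40175705e+00, -7.56446899e-06,
        1.68860007e+00, -7.03116215e-02]), 'dq': array([ 0.0006465 , -0.00021173,  0.00025969, -0.00231248,  0.00057645,
        0.00033115]), 'tau': array([ 8.02730119e-04, -3.81666934e+01, -3.60182977e+01,  8.43031398e-05,
        6.19437444e-03, -2.66336252e-05]), 'tool_pos': array([5.24629028e-01, 4.35205897e-05, 1.93048024e-01]), 'eef_rot': array([-6.07900496e-04,  7.07104882e-01,  7.07108218e-01, -5.32886182e-04]), 'force': array([ 0.28396579, -0.54914913,  0.82001767]), 'wrist_torque': array([-0.02292184, -0.00049188, -0.00998588]), 'opening': 0.9974876053141792}
scene {'intrinsics': [[602.7847, 0.0, 316.2053], [0.0, 602.7847, 247.0819], [0.0, 0.0, 1.0]], 'dist_coeffs': [0.0578, 0.0, 0.0, 0.0, 0.0], 'R': [[-0.8274, 0.5612, 0.0194], [0.3, 0.4711, -0.8295], [-0.4747, -0.6805, -0.5582]], 't': [0.4172, -0.1195, 1.6381]}
side {'intrinsics': [[574.7875, 0.0, 314.7867], [0.0, 574.7875, 241.7283], [0.0, 0.0, 1.0]], 'dist_coeffs': [-0.0988, 0.0, 0.0, 0.0, 0.0], 'R': [[-0.908, -0.4189, -0.0086], [-0.307, 0.6789, -0.6669], [0.2852, -0.6029, -0.7451]], 't': [0.5066, 0.1921, 0.8932]}
wrist {'intrinsics': [[363.3194, 0.0, 320.5363], [0.0, 363.3194, 245.5538], [0.0, 0.0, 1.0]], 'dist_coeffs': [0.0049, 0.0, 0.0, 0.0, 0.0], 'tool_from_camera': [[-0.0005, -0.9594, -0.2819, 0.0725], [1.0, -0.0003, -0.0007, 0.0011], [0.0006, -0.2819, 0.9594, -0.1803], [0.0, 0.0, 0.0, 1.0]]}
```

View pics/scene0.png

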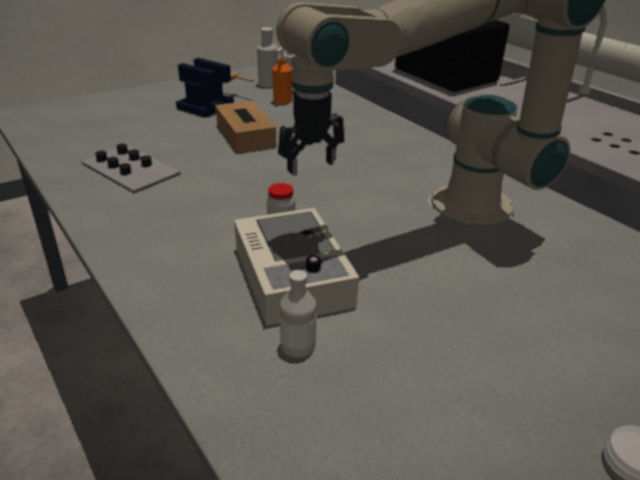

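View pics/side0.png

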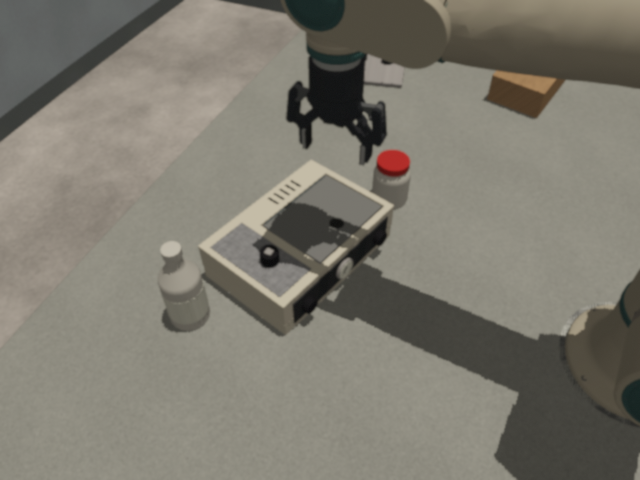

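View pics/wrist0.png

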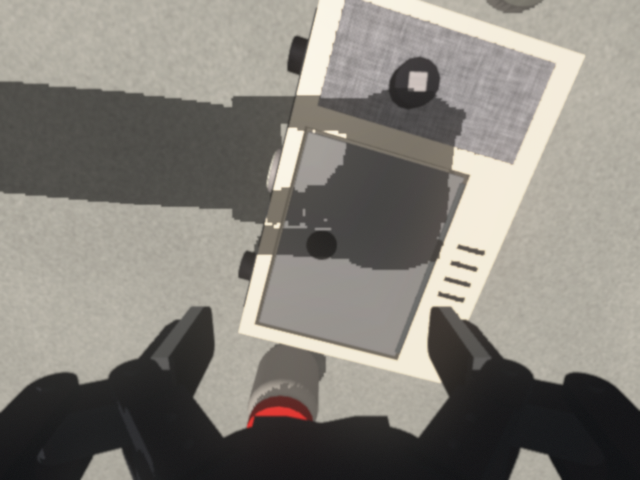

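```bash
cat > h.py <<'E'
import numpy as np, cv2
from scipy.spatial.transform import Rotation as Ro
def Rq(q): return Ro.from_quat([q[1],q[2],q[3],q[0]]).as_matrix()
def wrist_cam(c,s):
    T=np.eye(4);T[:3,:3]=Rq(s["eef_rot"]);T[:3,3]=s["tool_pos"]
    return T@c["tool_from_camera"]   # world from cam
def cast(c,W,uv,z):
    n=cv2.undistortPoints(np.array(uv,float).reshape(-1,1,2),c["intrinsics"],c["dist_coeffs"]).reshape(-1,2)
    d=np.c_[n,np.ones(len(n))]@W[:3,:3].T; o=W[:3,3]
    return o+d*((z-o[2])/d[:,2])[:,None]
def W_fixed(c):
    W=np.eye(4);W[:3,:3]=c["R"].T;W[:3,3]=-c["R"].T@c["t"];return W
def fit(P,Q):  # 2d rigid unit->world
    a=P.mean(0);b=Q.mean(0);H=(P-a).T@(Q-b);th=np.arctan2(H[0,1]-H[1,0],H[0,0]+H[1,1])
    R=np.array([[np.cos(th),-np.sin(th)],[np.sin(th),np.cos(th)]]);return th,R,b-R@a
E
python3 - <<'E'
from h import *
from cell import telemetry,cams
s=telemetry.get_state();c=cams.camera("wrist");W=wrist_cam(c,s)
g=c["img"].min(2); m=(g<40).astype(np.uint8); m[300:]=0
n,l,st,ce=cv2.connectedComponentsWithStats(m)
for i in range(1,n):
    if st[i,4]>150: print(st[i],ce[i])
P=np.array([[-70,85],[60,85],[60,-85],[-70,-85],[-35,0]])/1000
Q=cast(c,W,[[305,130],[469,176],[397,357],[257,323],[321.5,244.5]],0.08)
th,R,t=fit(P,Q[:,:2]);print(np.degrees(th),t, ((P@R.T+t-Q[:,:2])*1000).round(1).tolist(),Q[4])
# mount top (z~.104), jar, etc
print(cast(c,W,[[417,82],[585,55],[240,332]],0.08))
for n in("scene","side"):
    f=cams.camera(n);print(n,cv2.projectPoints(np.r_[R@[-.035,0]+t,.08][None],cv2.Rodrigues(f["R"])[0],f["t"],f["intrinsics"],f["dist_coeffs"])[0])
E
```

```text
[308 232  28  24 516] [321.80232558 243.35271318]
-15.496149555987467 [ 0.56020468 -0.02235353] [[1.9, -0.8], [-2.9, -0.5], [-0.8, 0.8], [1.7, 0.7], [0.2, -0.2]] [ 0.52629203 -0.01278337  0.08      ]
[[ 0.59717276  0.11287798  0.08      ]
 [ 0.71765928  0.13056901  0.08      ]
 [ 0.45253393 -0.09527485  0.08      ]]
scene [[[305.41117746 231.91733617]]]
side [[[334.08952104 223.34001019]]]
```

```bash
python3 -m pendant '-1 0 0 0 7.75; -1 0 0 0 7.75; -1 -1.2 0.5 0 0; -1 0 0 4 0; -1 0 0 4 0; -1 0 0 0 0;-1 0 0 0 0' 20
cat > snap.py <<'E'
import sys
from h import *
from cell import telemetry,cams
s=telemetry.get_state()
for n in sys.argv[2:]:
    c=cams.camera(n); cv2.imwrite(f"pics/{n}{sys.argv[1]}.png",c["img"][:,:,::-1])
O=np.array([.5602,-.0224]);th=np.radians(-15.5)
R=np.array([[np.cos(th),-np.sin(th)],[np.sin(th),np.cos(th)]])
print("t",s["t"],"tcp unit mm",((s["tool_pos"][:2]-O)@R*1000).round(1),"z",s["tool_pos"][2]*1000,"yaw err deg",np.degrees(np.arctan2(*(Rq(s["eef_rot"])[:2,1][::-1])))+15.5,"F",s["force"].round(1),"open",s["opening"])
E
python3 snap.py 1 wrist side
```

```text
t: 1.18
tool_pos: [0.5277, -0.0164, 0.1141]
eef_rot: [0.001, 0.795, 0.606, 0.001]
force: [0.3, -0.3, -0.2]
opening: -0.002
t 1.175 tcp unit mm [-32.9  -2.9] z 114.08204381485866 yaw err deg 0.1499208417201352 F [ 0.3 -0.3 -0.2] open -0.0018646347867995352
```

View pics/wrist1.png

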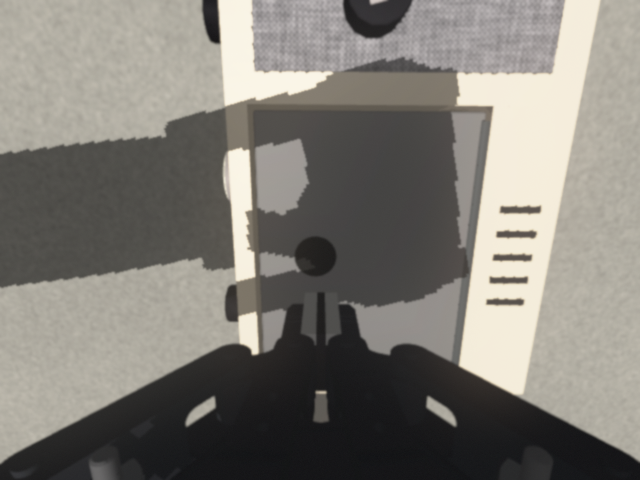

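View pics/side1.png

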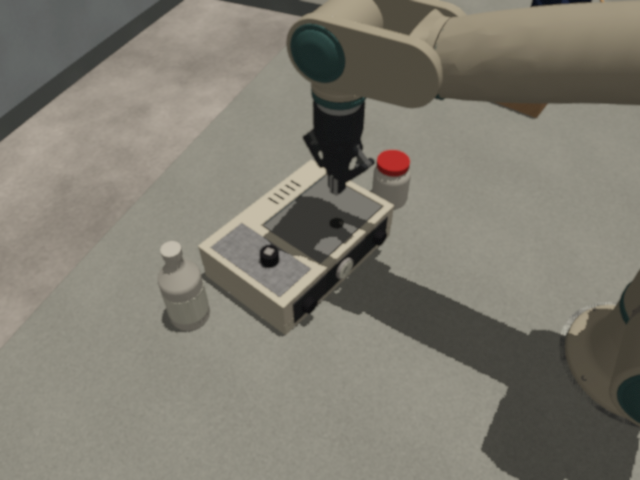

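```bash
python3 -m pendant '-1 -0.2 0.3 3 0; -1 0 0 0.6 0; -1 0 0 0.4 0; -1 0 0 0.2 0'; python3 snap.py 2
```

```text
t: 1.78
tool_pos: [0.5337, -0.0193, 0.0776]
eef_rot: [0.005, 0.795, 0.607, 0.005]
force: [0.3, -0.2, 0.4]
opening: 0.002
t 1.775 tcp unit mm [-26.3  -4.1] z 77.55710654478884 yaw err deg 0.21181385675999564 F [ 0.3 -0.2  0.4] open 0.0019398696665102238
```

```bash
python3 -m pendant '-1 0 0 -0.6 0; -1 0.4 -0.9 0 0; -1 0 0 0.6 0; -1 0 0 0.5 0;-1 0 0 0.3 0'; python3 snap.py 3
```

```text
t: 2.4
tool_pos: [0.5264, -0.0124, 0.0708]
eef_rot: [0.006, 0.795, 0.607, 0.006]
force: [0.0, 0.2, 0.3]
opening: 0.0
t 2.4 tcp unit mm [-35.3   0.6] z 70.79888986427551 yaw err deg 0.2484085785157344 F [0.  0.2 0.3] open 1.5928175732162736e-05
```

```bash
python3 snap.py 4 side scene; python3 - <<'E'
import cv2
a=cv2.imread('pics/side4.png')[130:330,220:420];b=cv2.imread('pics/scene4.png')[150:350,200:400]
cv2.imwrite('pics/z4.png',cv2.resize(cv2.hconcat([a,b]),(800,400),interpolation=cv2.INTER_CUBIC))
E
```

```text
t 2.4 tcp unit mm [-35.3   0.6] z 70.79888986427551 yaw err deg 0.2484085785157344 F [0.  0.2 0.3] open 1.5928175732162736e-05
```

View pics/z4.png

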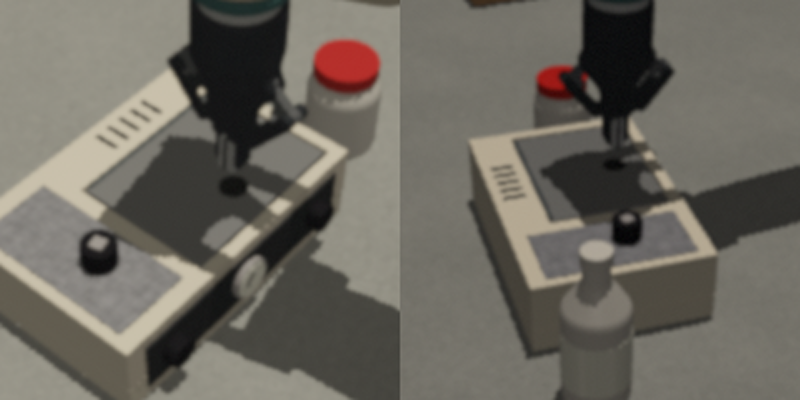

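```bash
python3 - <<'E'
from h import *
from cell import telemetry,cams
s=telemetry.get_state()
c={n:cams.camera(n) for n in("side","scene")}
def tri(a,b):
    n=[cv2.undistortPoints(np.array([[p]],float),c[k]["intrinsics"],c[k]["dist_coeffs"]).reshape(2,1) for k,p in(("side",a),("scene",b))]
    X=cv2.triangulatePoints(*[np.c_[c[k]["R"],c[k]["t"]] for k in("side","scene")],*n);return (X[:3]/X[3]).ravel()
print("tip",tri((341.5,212.5),(310,222.5)),"mark",tri((336.5,223.5),(306.5,231.5)),s["tool_pos"],s["force"])
for k in c: print(k,[cv2.projectPoints(s["tool_pos"][None]+[0,0,d],cv2.Rodrigues(c[k]["R"])[0],c[k]["t"],c[k]["intrinsics"],c[k]["dist_coeffs"])[0].ravel() for d in(0,.01,.02)])
E
```

```text
tip [ 0.51489741 -0.01617294  0.10305974] mark [ 0.5226654 -0.0146503  0.0792258] [ 0.52623172 -0.0124361   0.07062729] [ 0.78336345  0.44043298 -0.21333762]
side [array([334.00112809, 227.32389558]), array([334.09506719, 223.34773206]), array([334.19023416, 219.31185721])]
scene [array([305.60131196, 235.51173524]), array([305.64391454, 231.76449533]), array([305.68682424, 227.98597401])]
```

```bash
python3 snap.py 5 side scene wrist; python3 - <<'E'
import cv2
a=cv2.imread('pics/side5.png')[180:240,305:365];b=cv2.imread('pics/scene5.png')[190:250,275:335]
o=cv2.resize(cv2.hconcat([a,b]),(800,400),interpolation=cv2.INTER_CUBIC)
cv2.imwrite('pics/z5.png',cv2.convertScaleAbs(o,alpha=2.2))
E
```

```text
t 2.6 tcp unit mm [-35.    0.6] z 71.31877994982366 yaw err deg 0.24018549966286074 F [-1.5  0.9 -0.5] open 0.0006105632464052578
```

View pics/z5.png

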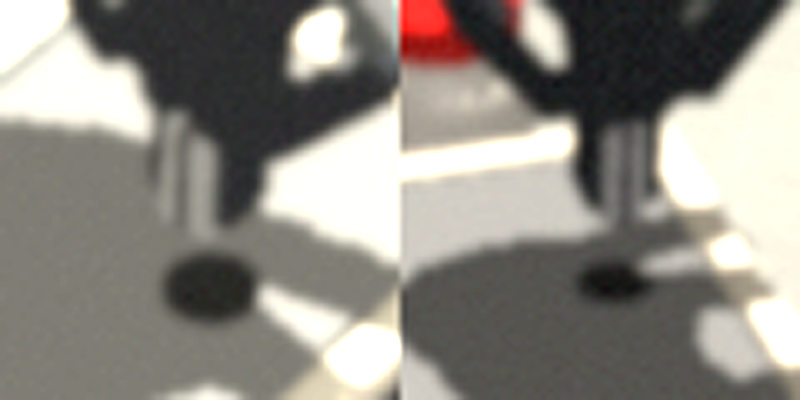

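View pics/wrist5.png

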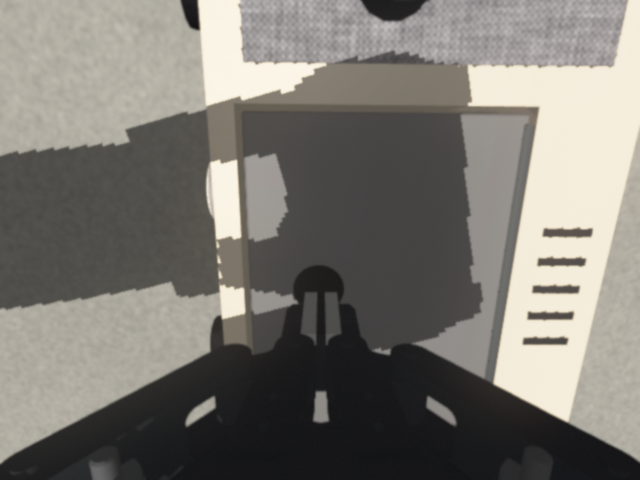

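```bash
python3 -m pendant '-1 0 0 0.6 0; -1 0 0 0.4 0'; python3 snap.py 6;  python3 -m pendant '-1 0 0 0.5 0; -1 0 0 0 0'; python3 snap.py 6 side scene wrist;python3 - <<'E'
import cv2
a=cv2.imread('pics/side6.png')[180:240,305:365];b=cv2.imread('pics/scene6.png')[190:250,275:335]
o=cv2.resize(cv2.hconcat([a,b]),(800,400),interpolation=cv2.INTER_CUBIC)
cv2.imwrite('pics/z6.png',cv2.convertScaleAbs(o,alpha=2.2))
E
```

```text
t: 3.0
tool_pos: [0.5272, -0.0126, 0.0614]
eef_rot: [0.006, 0.795, 0.607, 0.006]
force: [0.4, 0.1, -0.2]
opening: 0.002
t 3.0 tcp unit mm [-34.4   0.7] z 61.40928074624814 yaw err deg 0.23743124262338178 F [ 0.4  0.1 -0.2] open 0.0020725139221222616
t: 3.25
tool_pos: [0.5269, -0.0126, 0.0553]
eef_rot: [0.006, 0.795, 0.607, 0.006]
force: [-0.7, -0.2, 0.2]
opening: -0.003
t 3.25 tcp unit mm [-34.7   0.6] z 55.2739830113895 yaw err deg 0.23222139537261732 F [-0.7 -0.2  0.2] open -0.003498174615012381
```

View pics/z6.png

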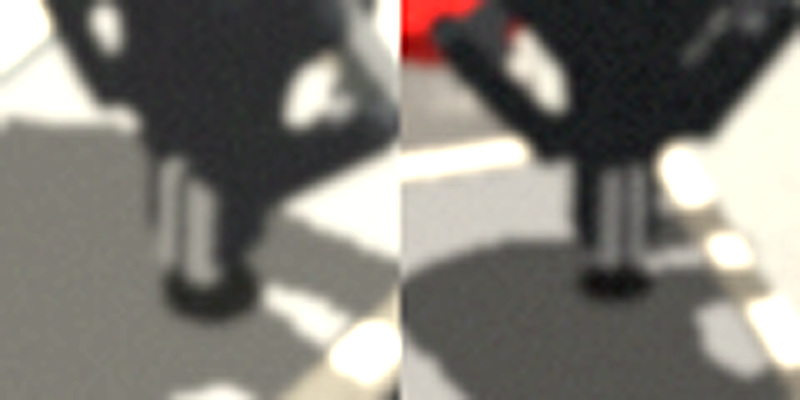

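```bash
python3 -m pendant '-1 0 0 0.3 0'; python3 -m pendant '-1 0 0 0.3 0';python3 -m pendant '-1 0 0 0.3 0'; python3 snap.py 7
```

```text
t: 3.52
tool_pos: [0.5278, -0.0126, 0.0535]
eef_rot: [0.007, 0.795, 0.607, 0.007]
force: [-0.4, 0.7, 0.5]
opening: 0.0
t: 3.65
tool_pos: [0.5279, -0.0126, 0.0503]
eef_rot: [0.007, 0.795, 0.607, 0.007]
force: [-0.1, 0.2, 0.3]
opening: -0.001
t: 3.78
tool_pos: [0.5279, -0.0126, 0.0471]
eef_rot: [0.007, 0.795, 0.607, 0.007]
force: [0.4, -0.4, -0.0]
opening: 0.004
t 3.775 tcp unit mm [-33.7   0.8] z 47.09081253734238 yaw err deg 0.23670844422312243 F [ 0.4 -0.4 -0. ] open 0.003784222795392055
```

```bash
python3 -m pendant '-1 0 -0.1 0.3 0'; python3 -m pendant '-1 0 0 0.3 0';  python3 snap.py 8 side scene wrist;python3 - <<'E'
import cv2
a=cv2.imread('pics/side8.png')[180:240,305:365];b=cv2.imread('pics/scene8.png')[190:250,275:335]
o=cv2.resize(cv2.hconcat([a,b]),(800,400),interpolation=cv2.INTER_CUBIC)
cv2.imwrite('pics/z8.png',cv2.convertScaleAbs(o,alpha=2.2))
E
```

```text
t: 3.9
tool_pos: [0.5269, -0.0124, 0.0438]
eef_rot: [0.007, 0.795, 0.607, 0.007]
force: [0.0, -0.9, -0.1]
opening: 0.0
t: 4.03
tool_pos: [0.5269, -0.0124, 0.0406]
eef_rot: [0.007, 0.795, 0.607, 0.007]
force: [0.1, 1.5, 1.8]
opening: 0.001
t 4.025 tcp unit mm [-34.8   0.8] z 40.62647012996232 yaw err deg 0.23493997018695545 F [0.1 1.5 1.8] open 0.0009276254604769148
```

View pics/z8.png

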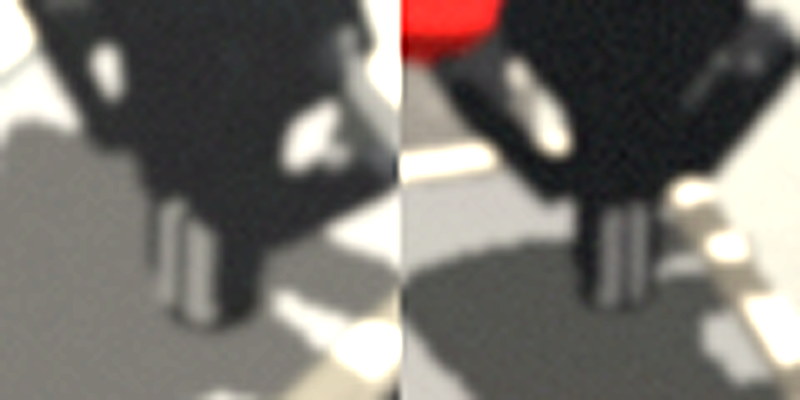

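View pics/wrist8.png

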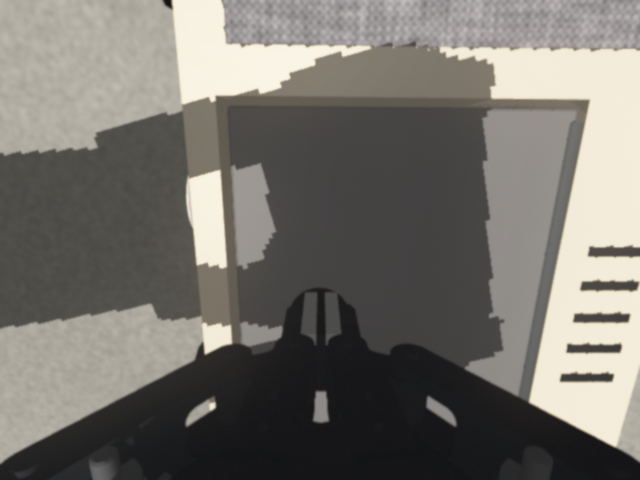

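```bash
python3 - <<'E'
from h import *
from cell import telemetry,cams
s=telemetry.get_state();c=cams.camera("wrist");W=wrist_cam(c,s)
q0=[-6.07900496e-04,  7.07104882e-01,  7.07108218e-01, -5.32886182e-04]
W0=wrist_cam(c,dict(eef_rot=q0,tool_pos=np.array([5.24629028e-01, 4.35205897e-05, 1.93048024e-01])))
W1=wrist_cam(c,dict(eef_rot=[.001,.795,.606,.001],tool_pos=np.array([.5277,-.0164,.1141])))
for z in(.08,.07,.06,.05,.04):
    L=lambda W,a,b:np.linalg.norm(np.subtract(*cast(c,W,[a,b],z)))*1000
    print(z,L(W0,(305,130),(257,323)),L(W0,(469,176),(397,357)),L(W0,(305,130),(469,176)),"img1",L(W1,(249,106),(491,107)),"now",L(W,(228,105),(588,100)))
E
```

```text
0.08 171.19443899405545 171.65583271490044 134.61695419931743 img1 133.71152604512287 now 131.32674878764809
0.07 177.03084943327076 177.50797312259348 139.2063544240032 img1 139.94817019622855 now 140.63309614964643
0.06 182.8672598724861 183.36011353028644 143.79575464868898 img1 146.18481434733445 now 149.9394435116447
0.05 188.70367031170144 189.21225393797945 148.38515487337466 img1 152.42145849844013 now 159.24579087364307
0.04 194.54008075091673 195.06439434567244 152.97455509806042 img1 158.658102649546 now 168.55213823564134
```

```bash
python3 -m pendant '-1 0 0 0.3 0'; python3 -m pendant '-1 0 0 0.3 0';  python3 snap.py 9
```

```text
t: 4.35
tool_pos: [0.5273, -0.0124, 0.0382]
eef_rot: [0.007, 0.795, 0.607, 0.007]
force: [0.3, -0.4, 0.8]
opening: 0.003
t: 4.47
tool_pos: [0.5278, -0.0125, 0.0369]
eef_rot: [0.007, 0.795, 0.607, 0.007]
force: [-11.9, 1.1, 25.2]
opening: 0.0
t 4.475 tcp unit mm [-33.9   0.9] z 36.92092973148288 yaw err deg 0.23582786631060237 F [-11.9   1.1  25.2] open 0.0003221788785962424
```

```bash
python3 -m pendant '-1 0 0 -3 0; -1 0 -3 -5 0; -1 0 -4 -5 0; -1 0 -4 -2 0; -1 0 -2 0 0; -1 0 0 0 0; -1 0 0 0 0; -1 0 0 0 0; -1 0 0 0 0; -1 0 0 0 0; -1 0 0 0 0; -1 0 0 0 0; -1 0 0 0 0; -1 0 0 0 0; -1 0 0 0 0';  python3 snap.py 10 side scene wrist
```

```text
t: 6.35
tool_pos: [0.3982, 0.0221, 0.1857]
eef_rot: [0.007, 0.795, 0.606, 0.007]
force: [-0.3, -0.4, -0.3]
opening: -0.002
t 6.35 tcp unit mm [-168.    -0.4] z 185.70931277503698 yaw err deg 0.16567833529311038 F [-0.3 -0.4 -0.3] open -0.0024088320610905207
```

View pics/wrist10.png

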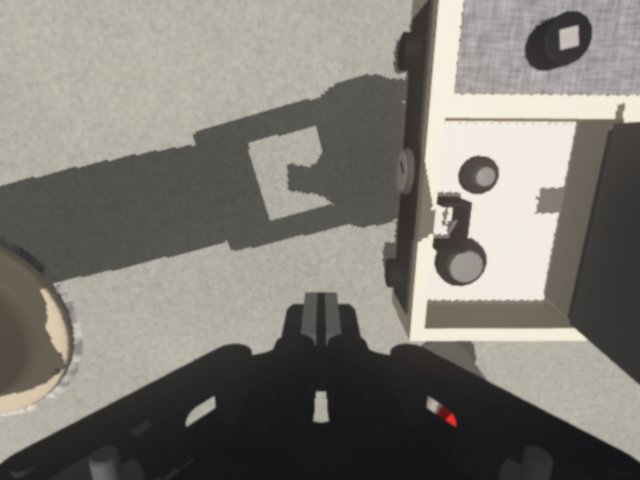

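View pics/side10.png

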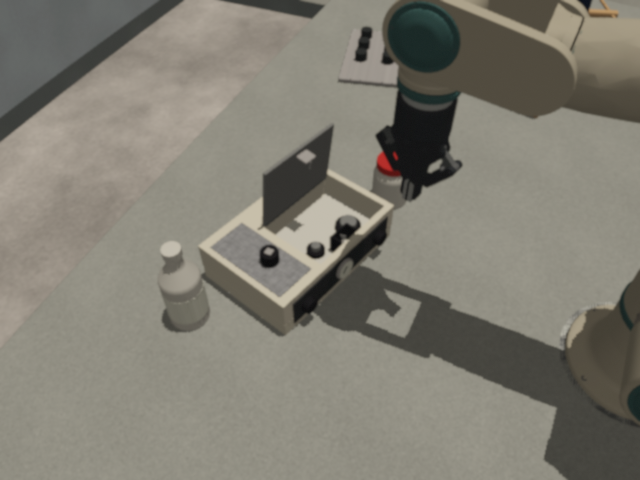

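View pics/scene10.png

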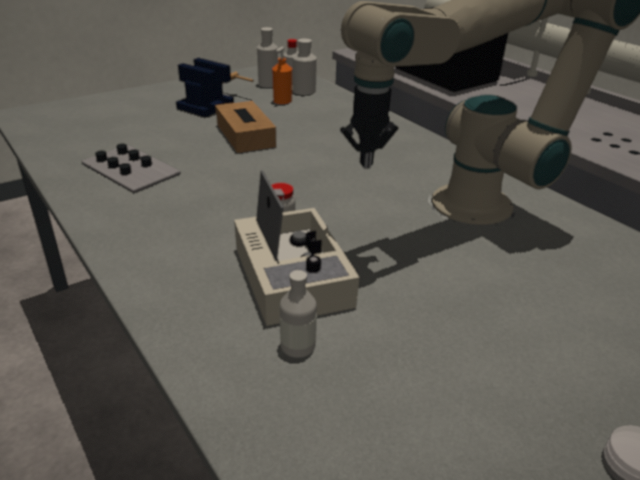

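```bash
python3 - <<'E'
from h import *
from cell import telemetry,cams
s=telemetry.get_state();c=cams.camera("wrist");W=wrist_cam(c,s)
O=np.array([.5602,-.0224]);th=np.radians(-15.5)
R=np.array([[np.cos(th),-np.sin(th)],[np.sin(th),np.cos(th)]])
im=c["img"][120:300,430:600].copy();cv2.imwrite("pics/b.png",cv2.resize(im[:,:,::-1],None,fx=4,fy=4,interpolation=2)[:600,:])
g=im.max(2).astype(int);m=((g>60)&(g<150)&(im.max(2)-im.min(2)<15)).astype(np.uint8)
n,l,st,ce=cv2.connectedComponentsWithStats(m)
for i in range(1,n):
    if 100<st[i,4]<3000: print(st[i],ce[i]+[430,120])
Q=cast(c,W,[[467,265],[484.5,176]],.048)
print(Q,(Q[:,:2]-O)@R)
E
```

```text
[ 29  37  39  36 892] [476.66928251 174.20179372]
[140  47  30 133 338] [585.0147929  234.45857988]
[146  72  24 108 814] [589.75429975 254.08353808]
[   4   74   52   91 2250] [456.23244444 239.94711111]
[[ 0.52243582 -0.05353246  0.048     ]
 [ 0.54991583  0.02384136  0.048     ]] [[-0.02807092 -0.04009223]
 [-0.02226761  0.04181126]]
```

View pics/b.png

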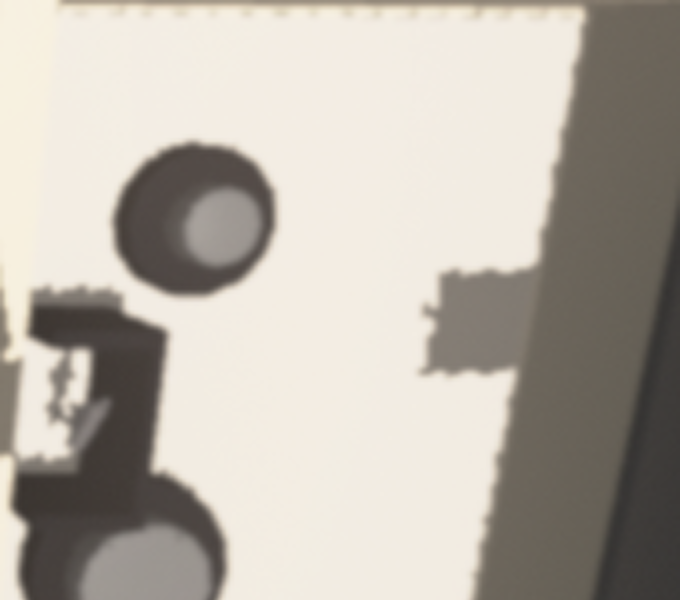

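```bash
python3 -m pendant '-1 -2 5 0 0; -1 -2.1 5 0 0; -1 0 4 0 0; -1 0 0 0 0'; python3 snap.py 11
```

```text
t: 7.05
tool_pos: [0.5259, -0.0565, 0.188]
eef_rot: [0.007, 0.795, 0.607, 0.007]
force: [0.2, 0.8, -0.3]
opening: -0.001
t 7.05 tcp unit mm [-23.9 -42. ] z 187.97062255693783 yaw err deg 0.23453701563229856 F [ 0.2  0.8 -0.3] open -0.0012191874287757862
```

```bash
python3 -m pendant '-1 0 -0.3 4 0; -1 0 0 4 0; -1 0 0 4 0; -1 0 0 0 0'; python3 snap.py 12 wrist side scene
```

```text
t: 7.55
tool_pos: [0.5242, -0.0551, 0.0664]
eef_rot: [0.007, 0.794, 0.607, 0.008]
force: [0.6, -0.7, 0.1]
opening: 0.0
t 7.55 tcp unit mm [-26.  -41.1] z 66.4473877041008 yaw err deg 0.27817504581545016 F [ 0.6 -0.7  0.1] open 0.0001678714315751036
```

View pics/wrist12.png

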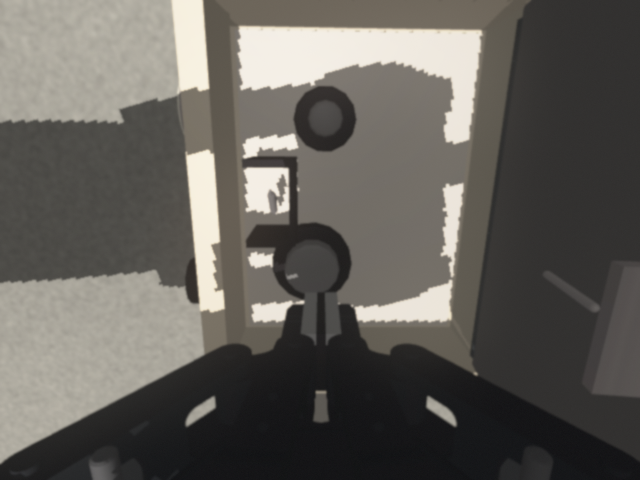

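View pics/side12.png

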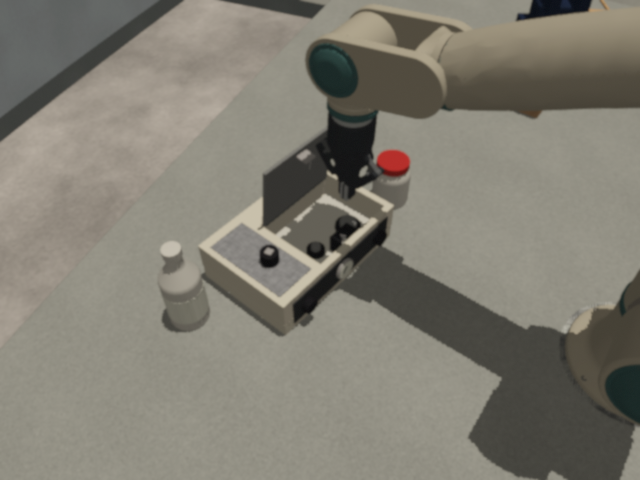

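```bash
python3 - <<'E'
from h import *
from cell import telemetry,cams
s=telemetry.get_state();c=cams.camera("wrist");W=wrist_cam(c,s)
O=np.array([.5602,-.0224]);th=np.radians(-15.5)
R=np.array([[np.cos(th),-np.sin(th)],[np.sin(th),np.cos(th)]])
Q=cast(c,W,[[312,268],[325,117]],.048)
print((Q[:,:2]-O)@R)
E
```

```text
[[-0.02592853 -0.04186348]
 [-0.01883371  0.04304244]]
```

```bash
python3 -m pendant '-1 0 0 3 0; -1 0 0 1.5 0; -1 0 0 0.5 0;-1 0 0 0 0'; python3 snap.py 13 side scene wrist;python3 - <<'E'
import cv2
a=cv2.imread('pics/side13.png')[160:260,300:400];b=cv2.imread('pics/scene13.png')[180:280,255:355]
o=cv2.resize(cv2.hconcat([a,b]),(800,400),interpolation=cv2.INTER_CUBIC)
cv2.imwrite('pics/z13.png',cv2.convertScaleAbs(o,alpha=2.2))
E
```

```text
t: 8.25
tool_pos: [0.534, -0.0568, 0.0277]
eef_rot: [0.015, 0.794, 0.607, 0.015]
force: [-0.3, 0.1, 0.5]
opening: 0.0
t 8.25 tcp unit mm [-16.1 -40.1] z 27.709963282650747 yaw err deg 0.27303219311859195 F [-0.3  0.1  0.5] open 0.0003103609656420486
```

View pics/z13.png

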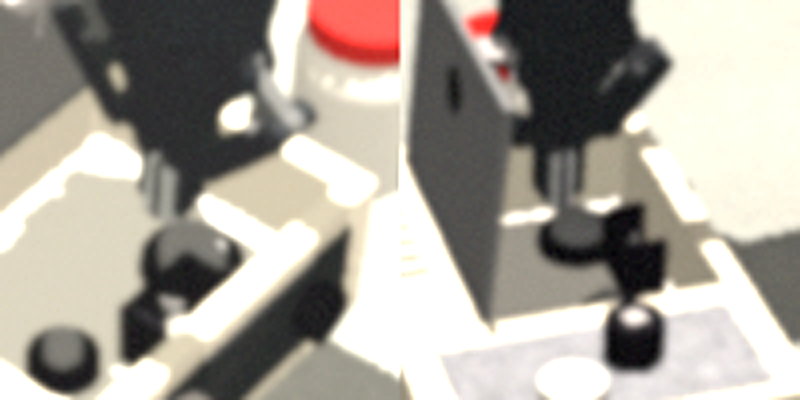

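View pics/wrist13.png

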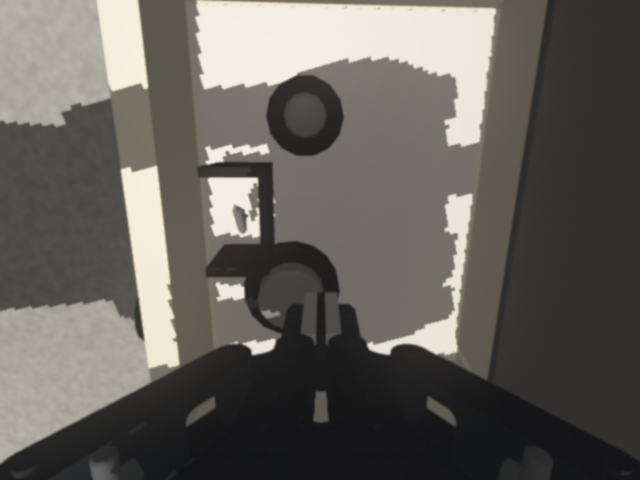

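```bash
python3 -c "
from cell import telemetry as t
s=t.get_state();print(s['qpos'].round(3),s['tau'].round(1),s['tool_pos'])"
```

```text
[-1.760e-01  1.690e-01  1.615e+00  1.000e-03  1.314e+00  9.000e-02] [ -0.  -39.8 -33.    0.   -0.1   0. ] [ 0.5341459  -0.0568221   0.02796177]
```

```bash
python3 -m pendant '-1 0 -0.5 0 0; -1 0 -0.5 0.3 0; -1 0 0 0.4 0;-1 0 0 0.4 0;-1 0 0 0 0'; python3 snap.py 14 wrist
```

```text
t: 9.02
tool_pos: [0.5245, -0.0541, 0.0164]
eef_rot: [0.016, 0.794, 0.607, 0.016]
force: [0.8, 0.1, 0.6]
opening: 0.004
t 9.025 tcp unit mm [-26.  -40.1] z 16.41923917228759 yaw err deg 0.27874290566901294 F [0.8 0.1 0.6] open 0.004353186979871679
```

View pics/wrist14.png

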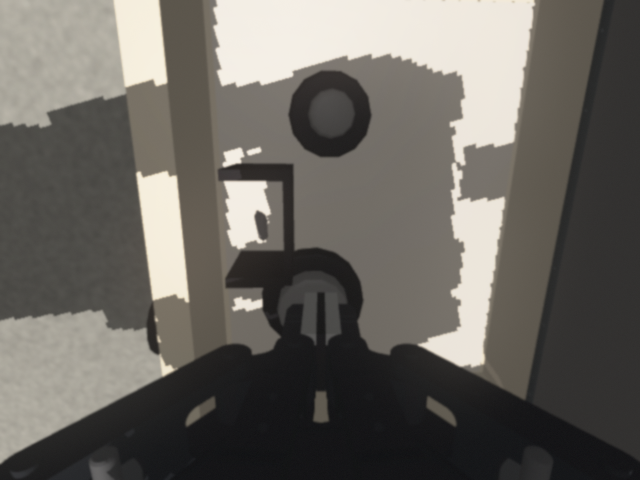

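```bash
python3 -m pendant '-1 0 -0.1 0.4 0; -1 0 0 0.4 0'; python3 -m pendant '-1 0 0 0.3 0'; python3 -m pendant '-1 0 0 0.3 0';python3 -m pendant '-1 0 0 0.2 0'; python3 snap.py 15
```

```text
t: 9.32
tool_pos: [0.5247, -0.054, 0.0092]
eef_rot: [0.017, 0.794, 0.607, 0.016]
force: [-3.0, 1.1, 5.7]
opening: -0.0
t: 9.45
tool_pos: [0.525, -0.0541, 0.0083]
eef_rot: [0.017, 0.794, 0.607, 0.016]
force: [-16.3, 2.9, 30.5]
opening: -0.001
t: 9.57
tool_pos: [0.5251, -0.0541, 0.0083]
eef_rot: [0.017, 0.794, 0.607, 0.016]
force: [-17.9, 1.7, 31.6]
opening: 0.002
t: 9.7
tool_pos: [0.5249, -0.0541, 0.0086]
eef_rot: [0.016, 0.794, 0.607, 0.016]
force: [-11.1, 1.4, 16.5]
opening: 0.002
t 9.7 tcp unit mm [-25.5 -40. ] z 8.575910272357774 yaw err deg 0.30308157878627995 F [-11.1   1.4  16.5] open 0.001730744273451768
```

```bash
python3 snap.py 16 side scene wrist;python3 - <<'E'
import cv2
a=cv2.imread('pics/side16.png')[160:260,300:400];b=cv2.imread('pics/scene16.png')[180:280,255:355]
o=cv2.resize(cv2.hconcat([a,b]),(800,400),interpolation=cv2.INTER_CUBIC)
cv2.imwrite('pics/z16.png',cv2.convertScaleAbs(o,alpha=2.2))
a=cv2.imread('pics/wrist16.png')[200:400,200:440]
cv2.imwrite('pics/w16.png',cv2.convertScaleAbs(cv2.resize(a,None,fx=3,fy=3,interpolation=2),alpha=1.8))
E
```

```text
t 9.7 tcp unit mm [-25.5 -40. ] z 8.575910272357774 yaw err deg 0.30308157878627995 F [-11.1   1.4  16.5] open 0.001730744273451768
```

View pics/z16.png

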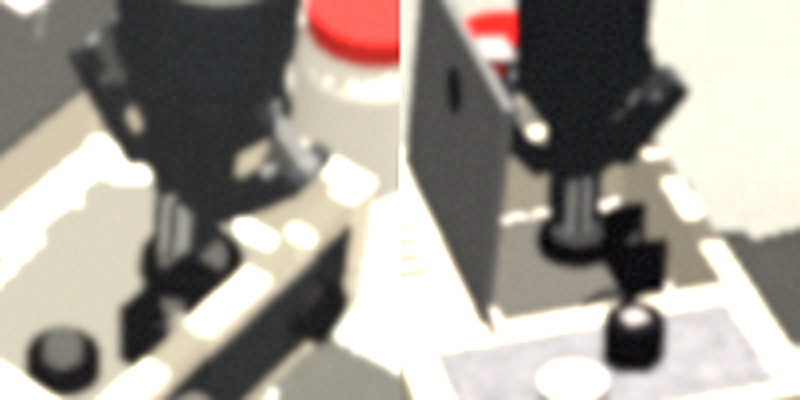

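View pics/w16.png

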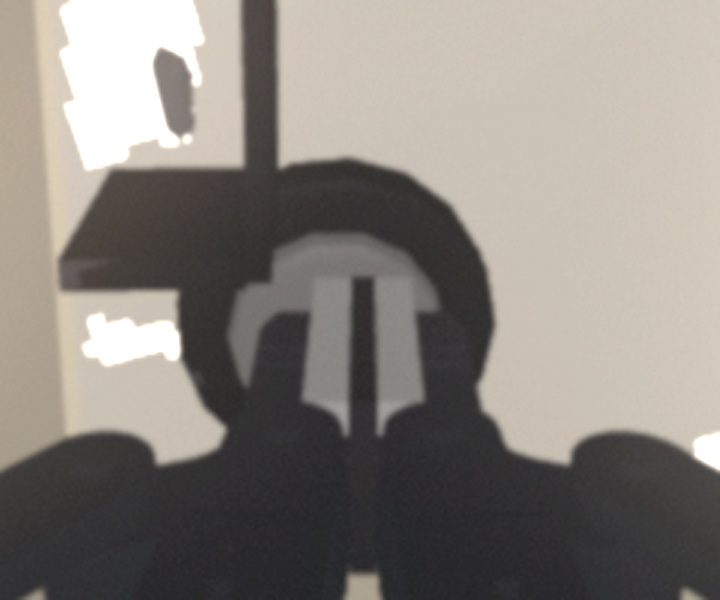

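```bash
python3 -m pendant '-1 0 0 -0.6 0; -1 0 0 -0.6 0; -1 -0.2 -0.5 0 0; -1 0 0 0 0'; python3 snap.py 17 wrist; python3 - <<'E'
import cv2
a=cv2.imread('pics/wrist17.png')[200:400,200:440]
cv2.imwrite('pics/w17.png',cv2.convertScaleAbs(cv2.resize(a,None,fx=3,fy=3,interpolation=2),alpha=1.8))
E
```

```text
t: 10.35
tool_pos: [0.5183, -0.0546, 0.0201]
eef_rot: [0.016, 0.794, 0.607, 0.015]
force: [0.3, -0.8, -0.3]
opening: 0.0
t 10.35 tcp unit mm [-31.8 -42.3] z 20.147196843894683 yaw err deg 0.3038858453485993 F [ 0.3 -0.8 -0.3] open 0.0004928124193485155
```

View pics/w17.png

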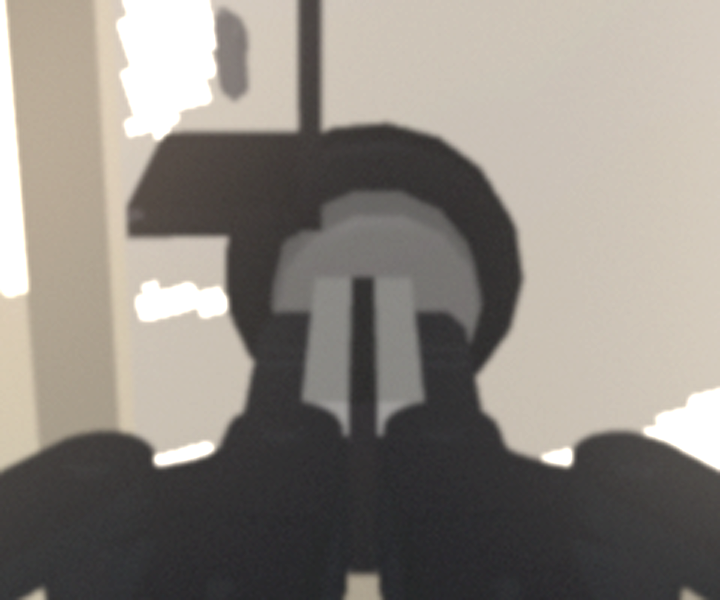

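```bash
python3 -m pendant '-1 0 0.1 0.5 0; -1 0 0 0.4 0'; python3 -m pendant '-1 0 0 0.3 0';python3 -m pendant '-1 0 0 0.3 0';python3 -m pendant '-1 0 0 0.4 0'; python3 snap.py 18 wrist side scene; python3 - <<'E'
import cv2
a=cv2.imread('pics/wrist18.png')[200:400,200:440]
cv2.imwrite('pics/w18.png',cv2.convertScaleAbs(cv2.resize(a,None,fx=3,fy=3,interpolation=2),alpha=1.8))
a=cv2.imread('pics/side18.png')[160:260,300:400];b=cv2.imread('pics/scene18.png')[180:280,255:355]
o=cv2.resize(cv2.hconcat([a,b]),(800,400),interpolation=cv2.INTER_CUBIC)
cv2.imwrite('pics/z18.png',cv2.convertScaleAbs(o,alpha=2.2))
E
```

```text
t: 10.65
tool_pos: [0.52, -0.055, 0.0108]
eef_rot: [0.016, 0.794, 0.607, 0.015]
force: [-1.6, 0.5, 3.2]
opening: -0.001
t: 10.78
tool_pos: [0.5202, -0.055, 0.0084]
eef_rot: [0.016, 0.794, 0.607, 0.015]
force: [-13.0, 1.5, 25.9]
opening: 0.001
t: 10.9
tool_pos: [0.5204, -0.0551, 0.0082]
eef_rot: [0.016, 0.794, 0.607, 0.015]
force: [-20.0, 2.5, 36.6]
opening: 0.001
t: 11.02
tool_pos: [0.5205, -0.0551, 0.0081]
eef_rot: [0.016, 0.794, 0.607, 0.015]
force: [-23.8, 3.9, 40.1]
opening: 0.003
t 11.025 tcp unit mm [-29.6 -42.1] z 8.12083152030843 yaw err deg 0.33251754299382696 F [-23.8   3.9  40.1] open 0.0029968000877236946
```

View pics/w18.png

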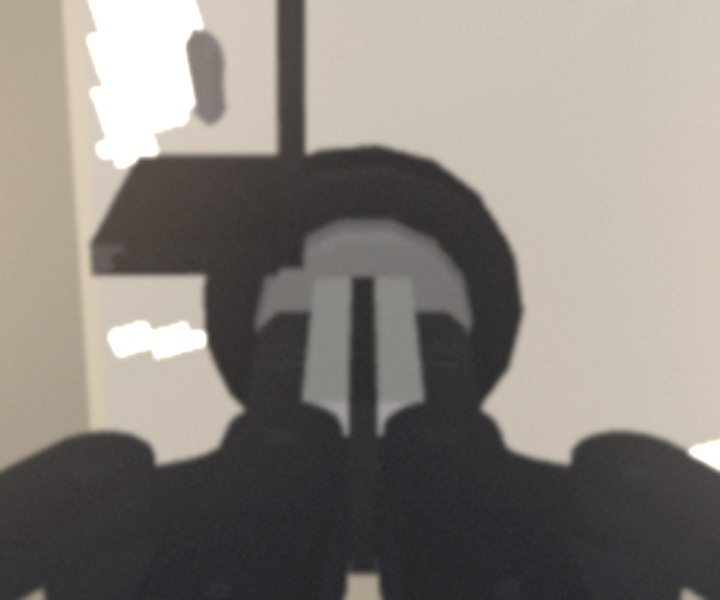

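View pics/z18.png

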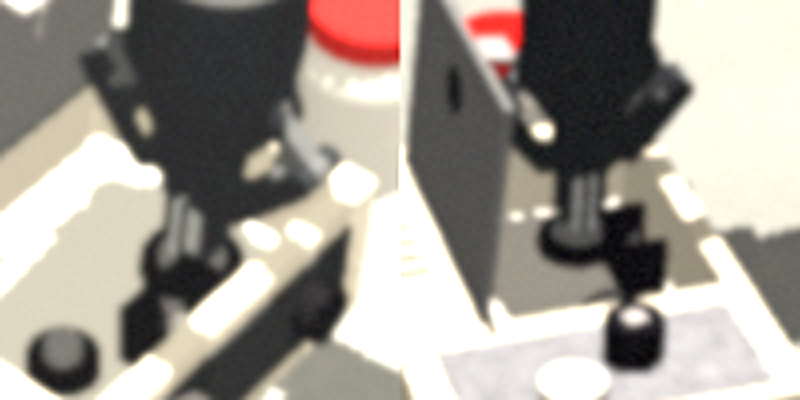

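```bash
python3 - <<'E'
import cv2
for k in (14,16,17,18):
    g=cv2.imread(f'pics/wrist{k}.png',0)
    for u in (310,320,326): print(k,u,g[240:296,u].tolist())
a=[cv2.resize(cv2.imread(f'pics/wrist{k}.png')[235:305,275:365],(390,300),interpolation=0) for k in (14,16,17,18)]
cv2.imwrite('pics/q.png',cv2.convertScaleAbs(cv2.vconcat([cv2.hconcat(a[:2]),cv2.hconcat(a[2:])]),alpha=2))
E
```

```text
14 310 [109, 109, 109, 109, 109, 109, 105, 93, 64, 38, 32, 30, 31, 31, 32, 33, 33, 31, 32, 31, 30, 30, 31, 31, 31, 28, 29, 29, 30, 31, 36, 47, 53, 55, 56, 57, 57, 58, 59, 61, 66, 70, 69, 68, 66, 67, 65, 65, 66, 66, 65, 66, 70, 74, 76, 75]
14 320 [109, 109, 109, 109, 109, 108, 105, 94, 66, 42, 31, 29, 30, 29, 31, 33, 33, 31, 30, 30, 29, 31, 30, 29, 30, 29, 29, 29, 29, 29, 38, 48, 55, 54, 56, 56, 56, 56, 58, 61, 67, 67, 68, 67, 67, 65, 65, 65, 66, 65, 64, 59, 44, 33, 27, 28]
14 326 [109, 109, 109, 108, 108, 108, 107, 108, 101, 84, 57, 35, 30, 29, 29, 30, 30, 33, 31, 31, 31, 31, 29, 29, 29, 29, 29, 28, 29, 29, 28, 29, 31, 41, 50, 54, 56, 55, 56, 56, 58, 61, 64, 66, 67, 66, 65, 65, 65, 64, 65, 66, 69, 72, 74, 73]
16 310 [110, 109, 109, 109, 109, 109, 108, 109, 109, 109, 109, 108, 95, 67, 38, 30, 27, 29, 29, 30, 31, 32, 32, 29, 30, 29, 29, 28, 28, 29, 28, 27, 29, 28, 29, 27, 29, 40, 52, 56, 59, 63, 67, 69, 68, 68, 67, 66, 66, 65, 66, 67, 70, 74, 76, 76]
16 320 [109, 110, 109, 109, 109, 109, 108, 108, 109, 108, 107, 106, 96, 73, 47, 31, 29, 28, 28, 28, 30, 31, 31, 31, 30, 30, 29, 29, 28, 2
[... 1070 characters left out ...]
10, 109, 109, 109, 110, 108, 100, 77, 49, 34, 30, 29, 30, 31, 31, 32, 33, 32, 32, 30, 29, 29, 29, 30, 29, 29, 29, 29, 29, 29, 29, 33, 42, 52, 57, 59, 64, 68, 70, 70, 68, 67, 66, 65, 66, 66, 66, 65, 65, 67, 70, 74, 76, 76]
18 320 [108, 109, 109, 109, 108, 109, 108, 100, 78, 50, 34, 30, 29, 29, 30, 31, 32, 33, 32, 30, 31, 30, 29, 30, 28, 28, 29, 29, 28, 28, 29, 30, 36, 46, 55, 57, 61, 65, 69, 69, 68, 66, 66, 65, 66, 65, 65, 66, 65, 66, 64, 58, 45, 33, 28, 26]
18 326 [108, 109, 109, 108, 109, 109, 107, 98, 74, 46, 32, 30, 28, 28, 30, 30, 31, 31, 30, 30, 30, 29, 29, 28, 29, 28, 28, 28, 29, 27, 28, 30, 35, 45, 54, 58, 60, 66, 68, 68, 66, 68, 66, 65, 66, 65, 65, 66, 64, 64, 65, 65, 69, 73, 74, 74]
```

View pics/q.png

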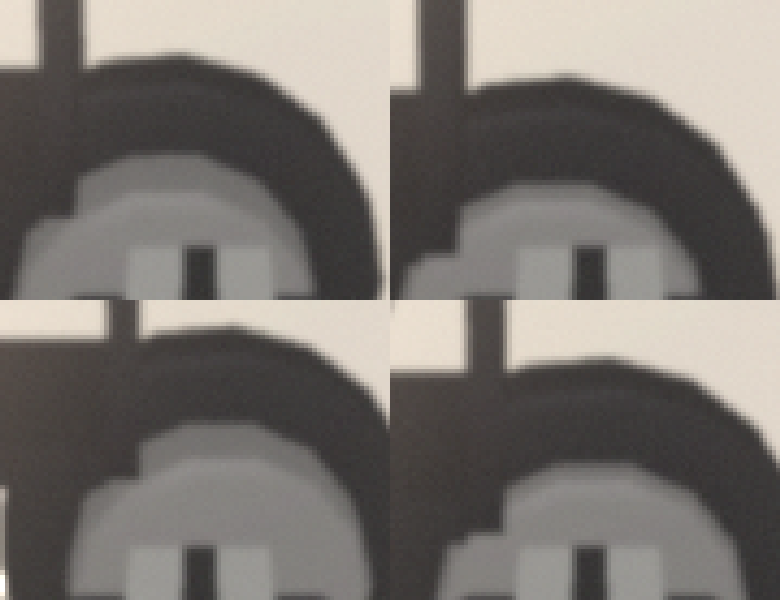

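```bash
python3 -m pendant '-1 0 0 -1 0; -1 0 0 -3 0; -1 0 0 -4 0; -1 0 0 -4 0; -1 0 0 -4 0; -1 0 0 -3 0; -1 0 0 -2 0; -1 0 0 0 0'; python3 snap.py 19 side
```

```text
t: 12.18
tool_pos: [0.5112, -0.0534, 0.2227]
eef_rot: [0.015, 0.794, 0.608, 0.014]
force: [0.4, 0.1, 0.2]
opening: 0.003
t 12.175 tcp unit mm [-38.9 -43. ] z 222.7432005009503 yaw err deg 0.34246755225794523 F [0.4 0.1 0.2] open 0.0031376867694004997
```

View pics/side19.png

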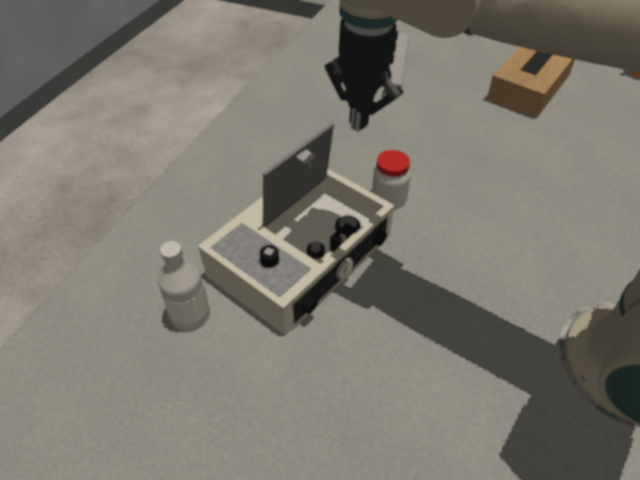

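```bash
python3 -m pendant '-1 2.2 4.5 0 0; -1 2.1 4.5 0 0; -1 0 4.5 0 0; -1 0 0.5 0 0; -1 0 0 0 0'; python3 snap.py 20 side scene wrist
```

```text
t: 12.85
tool_pos: [0.6578, -0.0477, 0.2144]
eef_rot: [0.009, 0.794, 0.608, 0.008]
force: [0.1, -0.1, 0.1]
opening: -0.001
t 12.85 tcp unit mm [100.8   1.7] z 214.3946244587437 yaw err deg 0.32992635055648023 F [ 0.1 -0.1  0.1] open -0.0013491413249836586
```

View pics/wrist20.png

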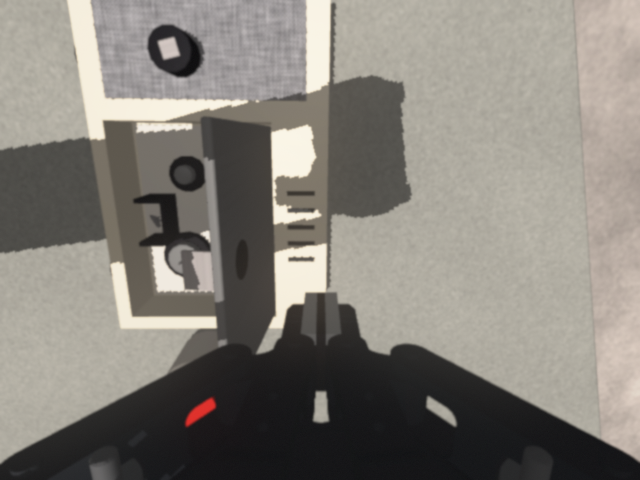

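View pics/scene20.png

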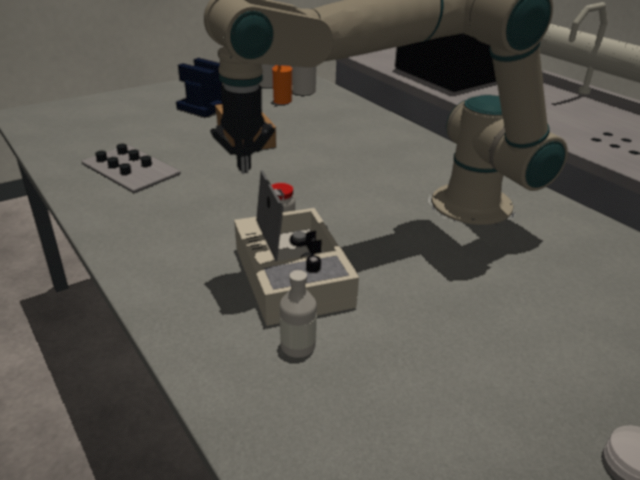

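```bash
python3 -m pendant '-1 0 0 2 0; -1 0 0 2 0; -1 0 0 2 0; -1 0 0 1 0; -1 0 0 0 0'; python3 snap.py 21 side scene wrist; python3 - <<'E'
import cv2
a=cv2.imread('pics/side21.png')[60:260,220:420];b=cv2.imread('pics/scene21.png')[100:300,170:370]
o=cv2.resize(cv2.hconcat([a,b]),(800,400),interpolation=cv2.INTER_CUBIC)
cv2.imwrite('pics/z21.png',cv2.convertScaleAbs(o,alpha=1.7))
E
```

```text
t: 13.62
tool_pos: [0.6576, -0.0474, 0.1505]
eef_rot: [0.013, 0.794, 0.608, 0.012]
force: [-0.2, 0.3, 0.6]
opening: -0.003
t 13.625 tcp unit mm [100.6   1.9] z 150.51815898995048 yaw err deg 0.3504444213524831 F [-0.2  0.3  0.6] open -0.0031118856744057717
```

View pics/z21.png

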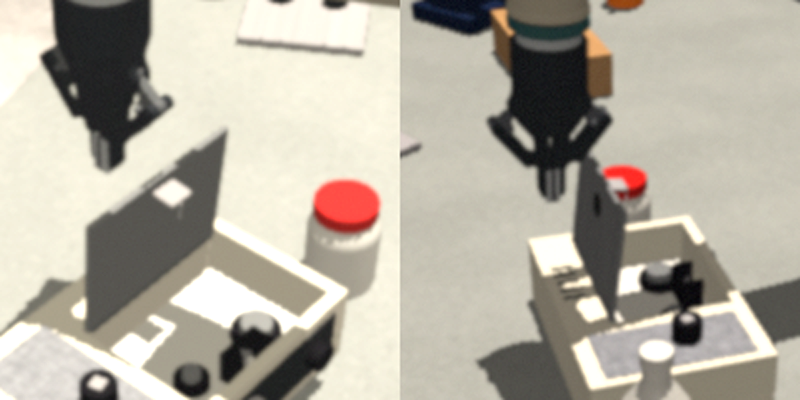

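View pics/wrist21.png

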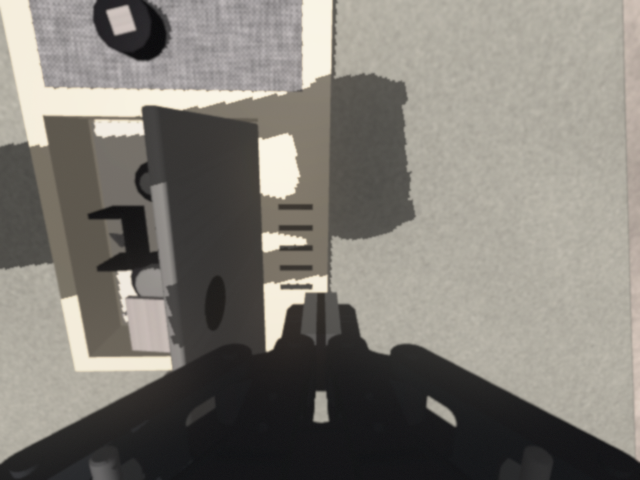

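```bash
python3 -m pendant '-1 -0.2 -1 0.5 0; -1 0 -1 0 0; -1 0 -1 0 0; -1 0 -0.5 0 0; -1 0 0 0 0'; python3 snap.py 22 scene wrist
```

```text
t: 14.4
tool_pos: [0.6239, -0.0399, 0.1488]
eef_rot: [0.015, 0.794, 0.608, 0.014]
force: [0.4, -0.3, -0.1]
opening: -0.008
t 14.4 tcp unit mm [66.1  0.1] z 148.84889932275652 yaw err deg 0.3536287111341636 F [ 0.4 -0.3 -0.1] open -0.008181763199650676
```

View pics/wrist22.png

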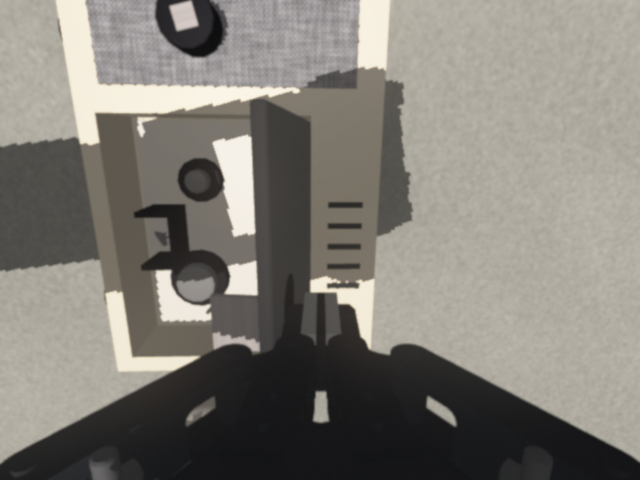

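View pics/scene22.png

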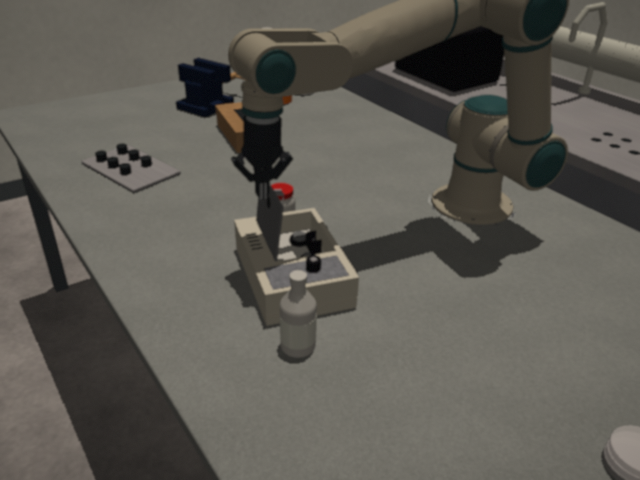

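```bash
python3 -m pendant '-1 0 -1 0.2 0; -1 0 -1 0.3 0; -1 0 -1 0.4 0'; python3 snap.py 23 scene side; python3 - <<'E'
import cv2
a=cv2.imread('pics/side23.png')[60:260,220:420];b=cv2.imread('pics/scene23.png')[100:300,170:370]
o=cv2.resize(cv2.hconcat([a,b]),(800,400),interpolation=cv2.INTER_CUBIC)
cv2.imwrite('pics/z23.png',cv2.convertScaleAbs(o,alpha=1.7))
E
```

```text
t: 14.88
tool_pos: [0.5948, -0.0322, 0.1381]
eef_rot: [0.016, 0.794, 0.607, 0.015]
force: [0.8, -0.2, 0.4]
opening: 0.002
t 14.875 tcp unit mm [36.  -0.2] z 138.11416803686797 yaw err deg 0.3248264069996818 F [ 0.8 -0.2  0.4] open 0.0016023134145708492
```

View pics/z23.png

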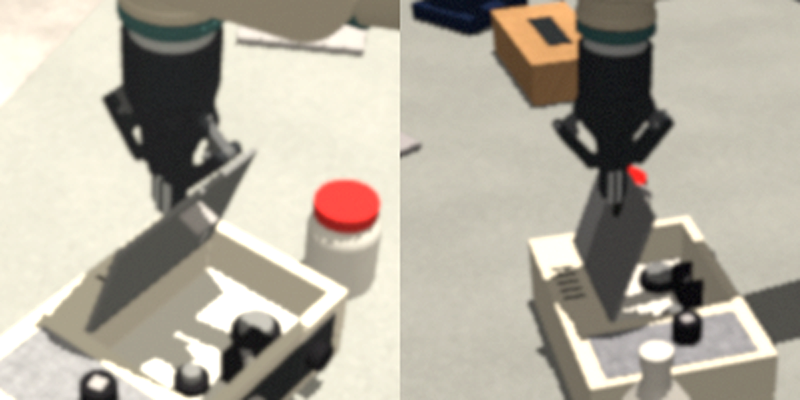

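```bash
python3 -m pendant '-1 0 -0.8 0.3 0; -1 0 -0.8 0.4 0; -1 0 -0.8 0.5 0; -1 0 -0.8 0.5 0'; python3 snap.py 24 scene side; python3 - <<'E'
import cv2
a=cv2.imread('pics/side24.png')[60:260,220:420];b=cv2.imread('pics/scene24.png')[100:300,170:370]
o=cv2.resize(cv2.hconcat([a,b]),(800,400),interpolation=cv2.INTER_CUBIC)
cv2.imwrite('pics/z24.png',cv2.convertScaleAbs(o,alpha=1.7))
E
```

```text
t: 15.48
tool_pos: [0.5628, -0.0233, 0.1187]
eef_rot: [0.016, 0.794, 0.608, 0.015]
force: [1.6, -1.3, -0.1]
opening: -0.002
t 15.475 tcp unit mm [ 2.7 -0.1] z 118.74667628372126 yaw err deg 0.33747098572633405 F [ 1.6 -1.3 -0.1] open -0.0019257049092214148
```

View pics/z24.png

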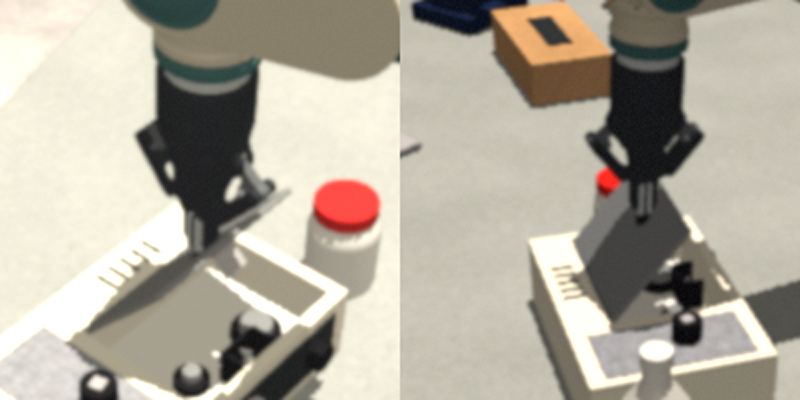

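```bash
python3 -m pendant '-1 0 -0.5 0.5 0; -1 0 -0.5 0.5 0; -1 0 -0.5 0.7 0; -1 0 -0.5 0.7 0'; python3 snap.py 25 scene side; python3 - <<'E'
import cv2
a=cv2.imread('pics/side25.png')[60:260,220:420];b=cv2.imread('pics/scene25.png')[100:300,170:370]
o=cv2.resize(cv2.hconcat([a,b]),(800,400),interpolation=cv2.INTER_CUBIC)
cv2.imwrite('pics/z25.png',cv2.convertScaleAbs(o,alpha=1.7))
E
```

```text
t: 16.08
tool_pos: [0.5432, -0.0179, 0.0925]
eef_rot: [0.015, 0.794, 0.608, 0.015]
force: [0.3, -0.1, 1.7]
opening: 0.002
t 16.075 tcp unit mm [-17.6  -0.2] z 92.5265677875838 yaw err deg 0.33914119015295263 F [ 0.3 -0.1  1.7] open 0.001503164608962636
```

View pics/z25.png

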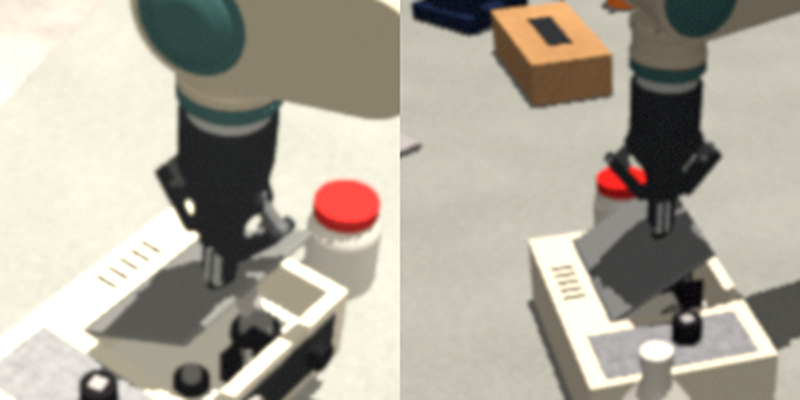

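Good. Continue down to near flush.

```bash
python3 -m pendant '-1 0 -0.4 0.8 0; -1 0 -0.4 0.8 0; -1 0 -0.3 0.8 0; -1 0 -0.2 0.8 0; -1 0 -0.2 0.8 0'; python3 snap.py 26 wrist side; python3 -m pendant '-1 0 0 0.4 0'; python3 snap.py 26
```

```text
t: 16.8
tool_pos: [0.5297, -0.014, 0.0493]
eef_rot: [0.016, 0.794, 0.608, 0.015]
force: [2.3, -0.7, 3.3]
opening: 0.001
t 16.8 tcp unit mm [-31.6  -0.1] z 49.30207902288538 yaw err deg 0.3451307306334854 F [ 2.3 -0.7  3.3] open 0.000586477312808508
t: 17.02
tool_pos: [0.5291, -0.0139, 0.0448]
eef_rot: [0.015, 0.794, 0.608, 0.014]
force: [-0.8, -0.2, 1.8]
opening: -0.003
t 17.025 tcp unit mm [-32.3  -0.1] z 44.75573582378128 yaw err deg 0.34742172200532373 F [-0.8 -0.2  1.8] open -0.003262456846039782
```

View pics/wrist26.png

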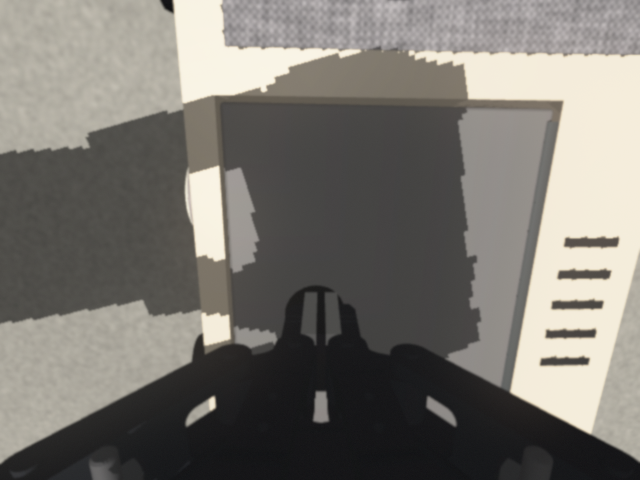

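```bash
python3 -m pendant '-1 0 -0.1 0.3 0; -1 0 0 0.3 0'; python3 -m pendant '-1 0 0 0.3 0'; python3 -m pendant '-1 0 0 0.3 0';python3 snap.py 27
```

```text
t: 17.27
tool_pos: [0.5284, -0.0137, 0.0383]
eef_rot: [0.015, 0.794, 0.608, 0.014]
force: [0.6, 0.2, 1.4]
opening: 0.001
t: 17.4
tool_pos: [0.5287, -0.0137, 0.037]
eef_rot: [0.015, 0.794, 0.608, 0.014]
force: [-13.0, 0.9, 26.4]
opening: -0.001
t: 17.52
tool_pos: [0.5288, -0.0138, 0.0369]
eef_rot: [0.015, 0.794, 0.608, 0.014]
force: [-17.5, 1.3, 28.5]
opening: 0.0
t 17.525 tcp unit mm [-32.6  -0.1] z 36.89127664564245 yaw err deg 0.35494577868235844 F [-17.5   1.3  28.5] open 0.0003928958884280263
```

```bash
python3 -m pendant '-1 0 0 0 0; -1 0 0 -1 0; -1 0 0 -3 0; -1 0 0 -4 0; -1 0 0 -4 0; -1 0 -4 -3 0; -1 0 -4 0 0; -1 0 -4 0 0; -1 0 0 0 0;-1 0 0 0 0;-1 0 0 0 0;-1 0 0 0 0;-1 0 0 0 0;-1 0 0 0 0;-1 0 0 0 0'; python3 snap.py 28 wrist side scene
```

```text
t: 19.4
tool_pos: [0.405, 0.0188, 0.1882]
eef_rot: [0.014, 0.794, 0.607, 0.013]
force: [0.3, -0.2, -0.6]
opening: -0.002
t 19.4 tcp unit mm [-160.6   -1.8] z 188.17858064833365 yaw err deg 0.2743920780815614 F [ 0.3 -0.2 -0.6] open -0.0018552582357414646
```

View pics/side28.png

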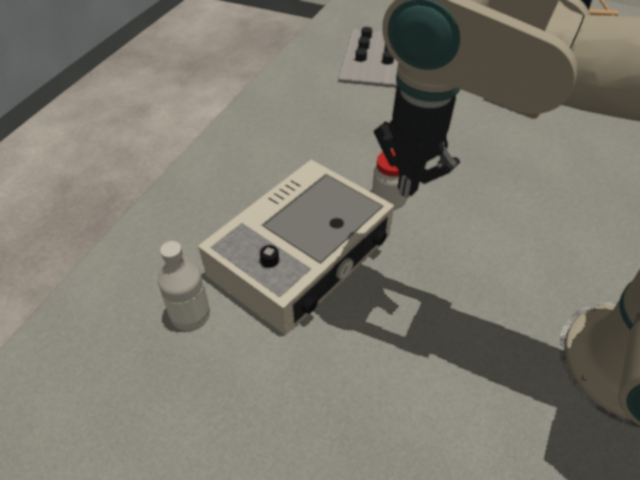

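View pics/scene28.png

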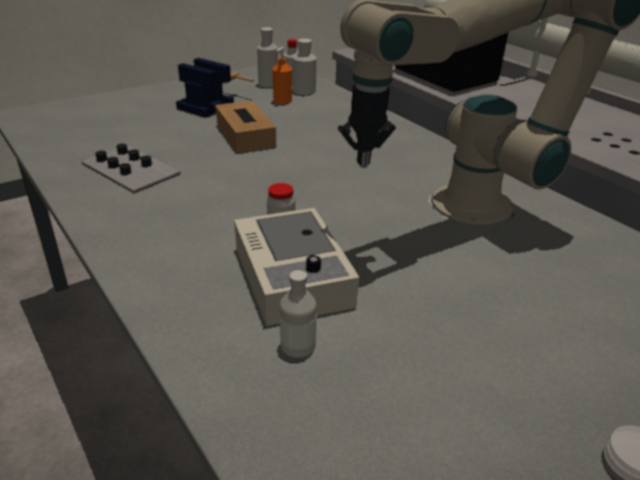

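View pics/wrist28.png

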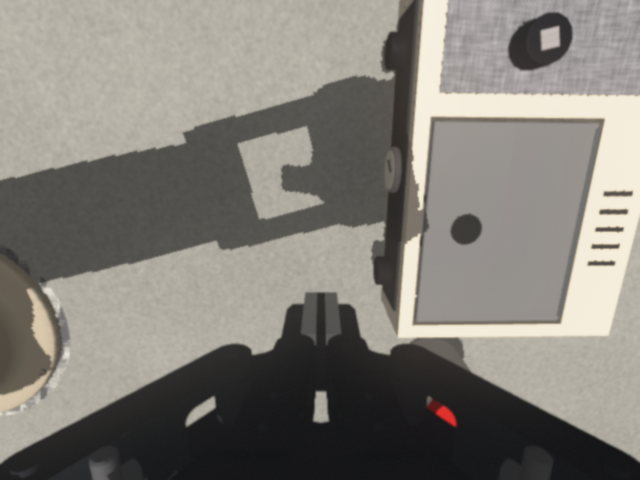

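```bash
python3 -c "
from cell import workorder;print(workorder.hand_in())"
```

```text
the job is handed in; nothing more can be done
None
```

I completed all three steps and handed the job in at about 19.4 s. The interface gives no verdict, so this rests on my own checks.

- **Opening:** I pressed the cover at its mark to the stop (25 N) and let go. It sprang fully open, as all three cameras showed.
- **Larger button:** I found it on the right of the well and pressed it twice, the second time better centred. Both times it stopped firmly, at up to 40 N. In the wrist picture the visible side of the cap shrank from about 8.5 to 3 pixels, so it looked fully down. I did not take a picture of it back up after the second press, though it was up again after the first.
- **Closing:** I pushed the cover down from behind to the same stop (28 N) and let go. More than 1 s later, with the arm clear, the pictures still showed it shut and flush.
- **Left alone:** The bottle, jar and mount look unmoved by eye; I did not measure them. I saw no sign that the smaller button was touched.

**Disagreements:**
- The fingertips touched about 34–38 mm higher than the reported tool height, 37.5 mm at the cover and 34 mm at the button. I relied on contact force and pictures instead.
- Fast descents tilted the tool by about 2.5° and shifted it by about 10 mm, so I corrected the position and went on in small steps.
- The first presses at the expected height touched nothing.

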